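Block up a packed sample shipping tub

TASK

Block up the packed blue tub so its two cartons cannot slide: stand one foam block upright in each of the three gaps left at the carton ends, each gap getting the block that fills it snugly, pushed fully down to the tub floor. The thinnest block has been left loose in the wrong, widest gap, so move it to where it belongs. One block of the four fits nowhere: leave it and the other things on the bench where they stand, and keep the cartons in their lanes.

Things in the scene. Friction and masses are not known exactly. Their poses are not given: they have to be found in the camera images.
- tub: blue open tub, fixed; outer 194 x 190 mm (rim 203 x 199), 62 high, walls and floor 5 thick. Origin: centre of underside, z up. A rib along y at x = 0 (4 mm thick, top 40 mm up) makes two lanes, each 90 mm wide (centred at x = -47 and +47) and 180 long (y = -90 to 90), one carton in each; which is where varies. Blocks stand taller than the tub, so can be held by the top
- long_carton: loose brown cardboard carton, pale label, 86 (x) x 150 (y, along its lane) x 52 mm tall, about 450 g, square in either lane, axes as the tub's. Origin: centre of underside, at first at y = -14 mm in the tub: close to the -y end, with one gap of about 29 mm at the +y end (for the 25 mm block)
- short_carton: loose brown cardboard carton, pale label, 86 (x) x 70 (y, along its lane) x 52 mm tall, about 250 g, square in the other lane, axes as the tub's. Origin: centre of underside, at first at y = -14 mm in the tub: gaps of about 41 mm at the -y end (for the 37 mm block) and 69 mm at the +y end (for the 65 mm block)
- block_thin: plain off-white stiff foam block, upright, 84 mm long (its x) by 25 mm thick (its y) by 95 mm tall (z), about 22 g; origin: centre of its underside. Starts upright, loose and a little askew in the tub, in the 69 mm gap beyond the short carton's +y end; it belongs in the 29 mm gap beside the long carton.
- block_mid: plain off-white stiff foam block, upright, 84 mm long (its x) by 37 mm thick (its y) by 95 mm tall (z), about 33 g; origin: centre of its underside. Starts standing on the bench to the robot's right, at any yaw. Fits the 41 mm gap.
- block_thick: plain off-white stiff foam block, upright, 84 mm long (its x) by 65 mm thick (its y) by 95 mm tall (z), about 55 g; origin: centre of its underside. Starts standing on the bench to the robot's right, at any yaw. Fits the 69 mm gap once the thin block is out.
- block_spare: plain off-white stiff foam block, upright, 84 mm long (its x) by 51 mm thick (its y) by 95 mm tall (z), about 44 g; origin: centre of its underside. Starts standing on the bench to the robot's right, at any yaw. Fits no gap; bystander, to be left alone.
- tip_box: bystander: grey box with a pale lid, 77 x 107 mm (x, y), 63 mm high, 250 g, standing among the blocks; origin: centre of its underside
- amber_bottle: bystander: amber bottle, 56 mm diameter, 135 mm tall, 350 g, standing amid the blocks; origin: centre of its underside
- white_jar: bystander: white jar, 56 mm diameter, 85 mm tall, 250 g, beyond the blocks and tub; origin: centre of its underside
Things that resemble listed ones, but are neither listed nor needed, are in the scene too. What is shaped like the short_carton but black or yellow is not meant. Leave any green look-alike of the block_thick alone.

How it is judged (in metres and radians):
At the end, for the whole second after the job is handed in: 25 mm block at the long carton's end (centres 83-96 mm apart), 37 and 65 mm blocks at the short carton's two ends (49-62, 63-76 mm), within 12 mm of its centre line; blocks and cartons in the tub, on its floor within 4 mm, square within 0.12 rad, tilted under 0.08 rad, at rest (z of block_thin in the frame of tub between 0.002 and 0.009 m and horizontal distance between block_thin and long_carton between 0.083 and 0.096 m and x of block_thin in the frame of long_carton between -0.012 and 0.012 m and angle between the y axis of each of block_thin, block_mid, block_thick, long_carton, short_carton and the y axis of tub, either way round below 0.12 rad and angle between each of block_thin, block_mid, block_thick, long_carton, short_carton's own z axis and vertical below 0.08 rad and linear speed of each of block_thin, block_mid, block_thick, long_carton, short_carton below 0.01 m/s and z of block_mid in the frame of tub between 0.002 and 0.009 m and horizontal distance between block_mid and short_carton between 0.049 and 0.062 m and x of block_mid in the frame of short_carton between -0.012 and 0.012 m and z of block_thick in the frame of tub between 0.002 and 0.009 m and horizontal distance between block_thick and short_carton between 0.063 and 0.076 m and x of block_thick in the frame of short_carton between -0.012 and 0.012 m and z of each of long_carton, short_carton in the frame of tub below 0.009 m and x of long_carton in the frame of tub between -0.06 and 0.06 m and y of long_carton in the frame of tub between -0.06 and 0.06 m and x of short_carton in the frame of tub between -0.06 and 0.06 m and y of short_carton in the frame of tub between -0.06 and 0.06 m); the robot touches nothing.
It fails at once if the block spare is pushed more than 30 mm or tipped over (distance of block_spare from where it was at the start of the episode above 0.03 m or angle between block_spare's own z axis and vertical above 0.5 rad).
It fails at once if the tip box is pushed more than 30 mm or tipped over (distance of tip_box from where it was at the start of the episode above 0.03 m or angle between tip_box's own z axis and vertical above 0.5 rad).
It fails at once if the amber bottle is pushed more than 30 mm or tipped over (distance of amber_bottle from where it was at the start of the episode above 0.03 m or angle between amber_bottle's own z axis and vertical above 0.5 rad).
It fails at once if the white jar is pushed more than 30 mm or tipped over (distance of white_jar from where it was at the start of the episode above 0.03 m or angle between white_jar's own z axis and vertical above 0.5 rad).
It fails at once if a carton is lifted out of its lane (z of any of long_carton, short_carton in the frame of tub above 0.045 m).
It also fails if it takes over 72 s, if anything falls off the work surface, if the arm or the gripper's body presses on something with over 40 N, if the wrist force passes 120 N, or if a joint passes its speed limit or range.

ROBOT

A 6-joint arm with a two-finger parallel gripper is mounted at the origin on the work surface. World frame = base frame: x ahead of the robot, y to its left, z up, the work surface at z = 0. Lengths are in m, angles in degrees, forces in N, time in s.
With the tool pointing down it reaches from about 0.25 to 0.725 m from the base axis. Payload 9.7 kg.
Tool frame: the origin (TCP) lies on the centre line of the jaws, within the pads' length; the fingertips stand 22 mm ahead of it and the grasp point (between the pads) lies 3 mm ahead of it; z points along the fingers, y is the direction in which the jaws open and shut (so a half turn about z gives the same grasp; the last joint's range is limited). The gripper opens to 85 mm and grips with 20 to 120 N. Pads are 22 mm wide; open, the fingers measure 114 mm over their backs; the gripper's body (76 mm by 85 mm) begins 54 mm behind the grasp point. The pads swing forward as they close: fully open they stand 13 mm farther back than shut.
Start: joints at [-67.208, 4.979, 10.078, 95.1, 0, 90], TCP at [0.213, -0.507, 0.253] pointing down, gripper open.
Joint ranges: [-179.16, 179.16], [-48.56, 103.87], [-65.8, 70.77], [-126.05, 130.52], [-82.76, 87.17], [-180, 180]. Speed limits (degrees/s): [127.2, 127.2, 147.25, 180, 180, 180].

INTERFACE

Orientations are given as [roll, pitch, yaw] about the fixed x, y, z axes, in that order (R = Rz(yaw) Ry(pitch) Rx(roll)).
In Python, from workcell import monitor, eyes, job gives the robot as it stands. The module is installed in compiled form; this text tells all that it offers.
- The arm moves only by the tool drive_tool, never from a script. Its argument "plan" is a list of rows, each a list of 3 entries, a list of its own where there are three numbers: the opening, from 0 (shut) to 1 (fully open), then the shift along the world's x, y, z in m, then the turn about the world's z in degrees. In form: [[gripper, [x, y, z], yaw], ...]. A call has 1 to 10 rows; each row shifts and turns the commanded pose from where the row before left it; what a row does not reach is not made up. A row lasts 1/8 s, in which the tool goes at most 62.5 mm and 10.7 degrees, less where a joint would pass 70% of its speed; a pose out of reach is approached as far as the arm can. A call is refused whole if a number of a shift passes 0.0625 or a number of a turn 10.7, either way. A call with a gripper value outside its range is refused whole. The fingers move at their own pace and stop on an object; "grip_force" is the grip in N (left out, the last holds). Time passes only in rows, so rows that do not move let the fingers close. It gives the time, the measured TCP pose, the force and the opening at its end, in the units of the state.
- monitor.get_obs(): the state, without advancing time (a new reading comes with each control period).
- eyes.camera(name): name is "side" or "top"; returns (picture, depth): 400x640x3 uint8, red, green, blue; 400x640 float32, m along the optical axis (not along the pixel's ray), 0 where there is no reading.
- eyes.camera_params(name): a dict with "fx", "fy", "cx", "cy" (pixels), "extrinsics" (4x4, takes a point from world to camera coordinates). Camera axes: x right, y down, z forward; pixel columns grow to the right and rows downward; lengths in m; the calibration is good to about 2 mm. A picture is of the moment at which its call begins. camera_params takes no time and is no camera call.
- job.job_done(): hands the job in, once; it reports no verdict.
The state is a dict: "time": time; "q": joint angles; "qd": joint speeds; "joint_efforts": joint torques, N m; "ee_pos": TCP position; "tcp_rot": TCP orientation; "wrist_force": force on the tool from outside, world axes, zero at the start; "torque": the same for the moment, N m; "opening": finger opening in m.
Only numpy, scipy, OpenCV 4.12 (cv2) and the standard library are available. Lean on these libraries where they do the work, as an engineer would, in place of code of your own. Each camera call takes 0.05 s, during which the arm holds its last target.

## Working session

There is one attempt and no reset: what is moved stays moved. The work goes in short steps, Python scripts to look and compute and a tool call to move; the robot and the scene stay as the last step left them, time stands still between calls to the robot, and variables do not carry over. Pictures are saved under pics/ and viewed, and the job is handed in when it is done.

Besides the shell and the picture viewer there is one more tool, called after "Emit:" as name(argument=value, ...) on one line, values as JSON. drive_tool: Moves the arm, as the interface text tells. Its arguments: {"type":"object","properties":{"plan":{"type":"array","items":{"type":"array"}},"grip_force":{"type":"number"}},"required":["plan"]}

```bash
mkdir -p pics; cat > h.py <<'E'
import numpy as np, cv2
from workcell import monitor, eyes, job
def shot(n,save=None):
    im,d=eyes.camera(n)
    im=np.array(im);d=np.array(d)
    if save: cv2.imwrite(f'pics/{save}.png',cv2.cvtColor(im,cv2.COLOR_RGB2BGR)); np.save(f'pics/{save}.npy',d)
    return im,d
def world(n,d):
    p=eyes.camera_params(n);E=np.array(p['extrinsics']);h,w=d.shape
    u,v=np.meshgrid(np.arange(w),np.arange(h))
    c=np.stack([(u-p['cx'])/p['fx']*d,(v-p['cy'])/p['fy']*d,d],-1)
    P=(c-E[:3,3])@E[:3,:3]
    P[d<=0]=np.nan
    return P
E
python3 - <<'E'
from h import *
for n in('top','side'):
    shot(n,n+'0'); p=eyes.camera_params(n); E=np.array(p['extrinsics']); print(n,p['fx'],p['cx'],p['cy'],(-E[:3,:3].T@E[:3,3]).round(3),E[:3,:3].round(2).tolist())
print(monitor.get_obs())
E
```

```text
top 384.9169537451623 327.4383688679809 202.94802607759064 [ 0.435 -0.009  1.   ] [[-0.02, -1.0, 0.02], [-0.98, 0.01, -0.18], [0.18, -0.02, -0.98]]
side 490.09235599549993 325.58853569779984 205.9868457014604 [-0.071 -1.123  0.948] [[0.85, -0.53, 0.01], [-0.29, -0.48, -0.82], [0.44, 0.7, -0.57]]
{'time': 0.1, 'q': array([-6.72079177e+01,  5.00806714e+00,  1.00381099e+01,  9.50973045e+01,
        1.84963651e-03,  9.00010147e+01]), 'qd': array([ 0.06374022, -0.11382151,  0.12546124, -0.01385553,  0.04175882,
       -0.00927151]), 'joint_efforts': array([-6.97465953e-05, -5.21561229e+01,  4.65654159e+01,  1.59709062e-02,
       -2.21095782e-06,  1.27650999e-06]), 'ee_pos': array([ 0.21300616, -0.50689579,  0.25264488]), 'tcp_rot': array([-1.79932738e+02, -1.84844402e-03,  2.27910654e+01]), 'wrist_force': array([-0.06920819, -0.40476577,  0.20818724]), 'torque': array([ 0.01617112, -0.01981617,  0.01913865]), 'opening': 0.08563606637483624}
```

View pics/top0.png

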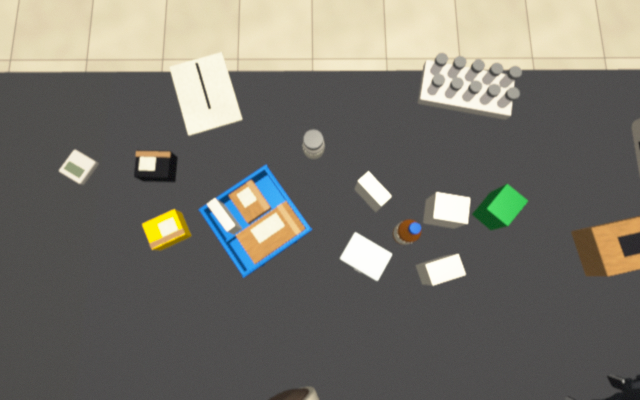

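View pics/side0.png

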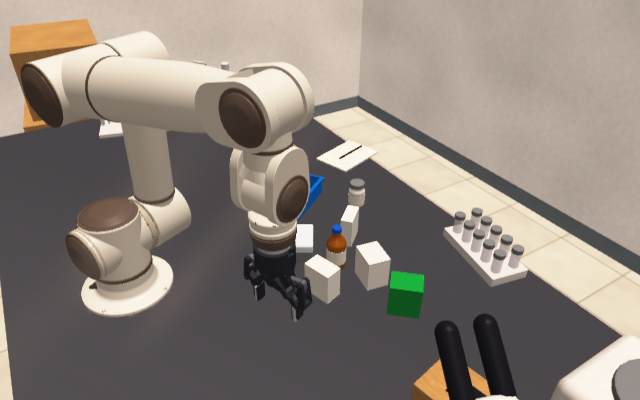

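The top picture shows the tub at (255,220), with the thin block at (221,215) in it. The white boxes at (373,191), (448,210) and (442,270) are blocks, and the tip box is at (366,256). The green look-alike is at (500,207), the bottle at (408,231) and the jar at (313,143). Next I'll measure the tops.

```bash
cat >> h.py <<'E'
def rects(n,im,d,zlo,zhi,minpx=60,box=None,show=True):
    P=world(n,d); m=((P[...,2]>zlo)&(P[...,2]<zhi)).astype(np.uint8)
    k,l,s,c=cv2.connectedComponentsWithStats(m,connectivity=4)
    out=[]
    for i in range(1,k):
        if s[i,4]<minpx: continue
        Q=P[l==i]; r=cv2.minAreaRect((Q[:,:2]*1000).astype(np.float32))
        print(c[i].round(),s[i,4],'z',np.median(Q[:,2]).round(4),'c',np.round(r[0],1),'wh',np.round(r[1],1),'ang',round(r[2],1),'col',im[l==i].mean(0).round())
E
python3 - <<'E'
from h import *
im=cv2.cvtColor(cv2.imread('pics/top0.png'),cv2.COLOR_BGR2RGB);d=np.load('pics/top0.npy')
print('95');rects('top',im,d,.088,.115)
print('62');rects('top',im,d,.0595,.0655,40)
print('57');rects('top',im,d,.050,.0592,40)
c=cv2.imread('pics/top0.png')
cv2.imwrite('pics/c1.png',cv2.resize(c[150:290,180:480],None,fx=2.6,fy=2.6,interpolation=cv2.INTER_CUBIC))
E
```

```text
95
[441.  58.] 126 z 0.0944 c [ 979.2 -329.1] wh [30.  32.9] ang 74.9 col [169. 164. 151.]
[460.  61.] 127 z 0.0947 c [ 969. -377.] wh [29.7 34.3] ang 44.7 col [165. 160. 148.]
[478.  64.] 128 z 0.0939 c [ 959.4 -423.4] wh [31.4 31.5] ang 1.2 col [166. 162. 149.]
[496.  68.] 131 z 0.094 c [ 950.2 -471.4] wh [30.9 34.1] ang 21.9 col [163. 158. 146.]
[515.  71.] 130 z 0.0938 c [ 940.6 -518.1] wh [29.1 33.4] ang 43.7 col [157. 153. 142.]
[438.  79.] 129 z 0.0939 c [ 919.7 -317.6] wh [30.3 33.5] ang 88.6 col [175. 170. 159.]
[457.  82.] 130 z 0.0938 c [ 910.3 -365.1] wh [30.7 31.8] ang 22.3 col [173. 169. 157.]
[475.  86.] 130 z 0.0941 c [ 900.9 -411.9] wh [29.1 34. ] ang 44.7 col [171. 167. 155.]
[494.  89.] 134 z 0.0942 c [ 891.4 -459.1] wh [28.8 33.2] ang 43.9 col [167. 163. 152.]
[513.  92.] 130 z 0.0939 c [ 881.8 -506.1] wh [31.  32.6] ang 60.6 col [159. 156. 145.]
[374. 188.] 533 z 0.0952 c [ 636.  -142.2] wh [83.7 37.8] ang 40.3 col [250. 249. 244.]
[506. 204.] 953 z 0.0952 c [ 592.1 -461.1] wh [65.8 85.1] ang 47.8 col [ 68. 199.  92.]
[451. 207.] 954 z 0.0953 c [ 586.2 -325.8] wh
[... 481 characters left out ...]
95. 216.] 262 z 0.0617 c [582.3  76.8] wh [140.8  63.1] ang 34.8 col [ 69. 158. 229.]
[236. 246.] 433 z 0.0619 c [544.8 184. ] wh [201.5 115.9] ang 34.0 col [ 48. 143. 220.]
[366. 256.] 1273 z 0.0628 c [ 475.5 -119.8] wh [106.6  76.7] ang 58.5 col [250. 250. 248.]
57
[152. 163.] 876 z 0.0528 c [716.2 412.7] wh [87.8 70.7] ang 88.0 col [131. 119. 101.]
[249. 200.] 848 z 0.0573 c [617.4 166.9] wh [91.  71.3] ang 34.1 col [215. 181. 136.]
[270. 232.] 1775 z 0.0573 c [538.2 111.3] wh [ 89.2 151.4] ang 34.2 col [223. 185. 135.]
[163. 229.] 943 z 0.0528 c [549.4 375.1] wh [70.1 87.5] ang 25.3 col [243. 222.  81.]
[592. 253.] 118 z 0.055 c [ 477.6 -680.1] wh [118.4   6. ] ang 11.5 col [92. 69. 42.]
```

View pics/c1.png

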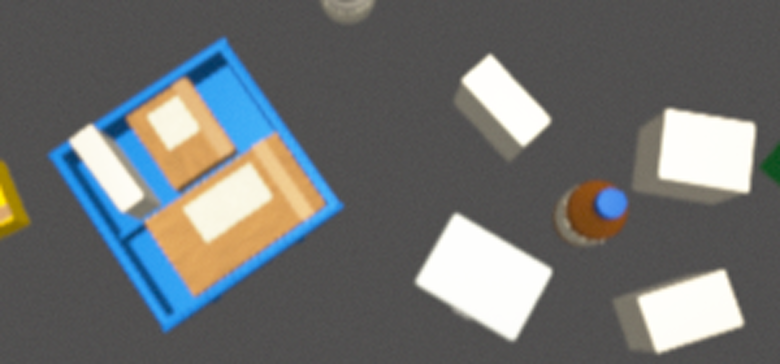

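Thicknesses settle which block is which. The 37 mm mid block is at (373,191), the 65 mm thick block at (448,210), and the 51 mm spare at (442,270), which stays put. The thin block is in the tub at (221,214), and the green one at (506,204) is not to be touched. The crop confirms this. The short carton is in the +x lane, and tub yaw is about 34°. Now I'll fit the rim.

```bash
python3 - <<'E'
from h import *
im=cv2.cvtColor(cv2.imread('pics/top0.png'),cv2.COLOR_BGR2RGB);d=np.load('pics/top0.npy')
P=world('top',d)
hsv=cv2.cvtColor(im,cv2.COLOR_RGB2HSV)
m=(abs(P[...,2]-.062)<.004)&(hsv[...,0]>95)&(hsv[...,0]<125)&(hsv[...,1]>120)
m[:,:190]=0;m[:,320:]=0
r=cv2.minAreaRect((P[m][:,:2]*1000).astype(np.float32));print(r)
print(cv2.boxPoints(r))
# blocks/cartons pixel-extents in tub frame
a=np.radians(34.2);R=np.array([[np.cos(a),-np.sin(a)],[np.sin(a),np.cos(a)]])
c=np.array(r[0])
for (z0,z1,n) in((.0535,.0592,'cart'),(.096,.104,'thin')):
    m=((P[...,2]>z0)&(P[...,2]<z1)&(hsv[...,0]<60)).astype(np.uint8);m[:,:195]=0;m[:,320:]=0
    k,l,s,_=cv2.connectedComponentsWithStats(m,connectivity=4)
    for i in range(1,k):
        if s[i,4]>100:
            Q=(P[l==i][:,:2]*1000-c)@R; print(n,s[i,4],np.percentile(Q,[1,99],axis=0).round(1).tolist(),Q.mean(0).round(1))
E
```

```text
((569.18896484375, 150.3324432373047), (203.23439025878906, 200.43731689453125), 34.39598846435547)
[[428.7248   175.62367 ]
 [541.9537    10.23222 ]
 [709.65314  125.041214]
 [596.42426  290.43268 ]]
cart 766 [[4.6, -46.7], [88.8, 19.6]] [ 45.7 -13.1]
cart 1688 [[-89.2, -86.7], [-6.1, 58.9]] [-48.1 -12. ]
thin 371 [[5.5, 42.8], [86.7, 69.3]] [45.7 55.9]
```

Emit:
drive_tool(plan=[[1,[0.025,0.05,0],1.4],[1,[0.025,0.05,0],1.4],[1,[0.025,0.05,0],1.4],[1,[0.025,0.05,0],1.4],[1,[0.025,0.05,0],1.4],[1,[0.025,0.05,0],1.4],[1,[0.025,0.05,0],1.4],[1,[0.025,0.05,0],1.4],[1,[0.025,0.05,0],1.4],[1,[0.025,0.05,0],1.4]], grip_force=40)

```text
time: 1.35
ee_pos: [0.4635, -0.0052, 0.2531]
tcp_rot: [180.0, 0.0, 36.8]
wrist_force: [0.1, -0.8, 0.2]
opening: 0.0849
```

Emit:
drive_tool(plan=[[1,[0.0225,0.0456,0],0.2],[1,[0.0225,0.0456,0],0],[1,[0.0225,0.0456,0],0],[1,[0.0225,0.0456,0],0],[1,[0.0225,0.0456,0],0],[1,[0,0,-0.05],0],[1,[0,0,-0.05],0],[1,[0,0,-0.03],0],[1,[0,0,-0.028],0],[1,[0,0,0],0]])

```text
time: 2.6
ee_pos: [0.5741, 0.2204, 0.0927]
tcp_rot: [-179.9, 0.3, 37.0]
wrist_force: [0.0, -0.5, 0.5]
opening: 0.0852
```

```bash
python3 - <<'E'
from h import *
shot('top','top1')
shot('side','side1')
c=np.hstack([cv2.resize(cv2.imread(f'pics/{n}.png')[b],(400,300),interpolation=cv2.INTER_CUBIC) for n,b in(('top1',np.s_[130:280,160:360]),('side1',np.s_[120:270,220:420]))])
cv2.imwrite('pics/c2.png',c)
E
```

```text
(no output)
```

View pics/c2.png

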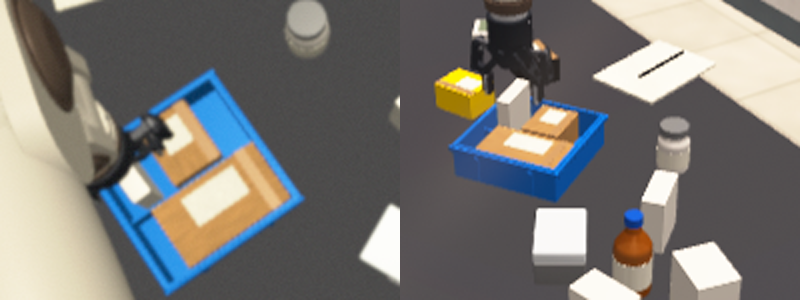

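The gripper straddles the thin block: the block end shows at (137,183) in the left crop, and the fingers are on both sides. I'll nudge it and close.

Emit:
drive_tool(plan=[[1,[0.002,0.0025,0.002],0],[0,[0,0,0],0],[0,[0,0,0],0],[0,[0,0,0],0],[0,[0,0,0],0],[0,[0,0,0],0]])

```text
time: 3.45
ee_pos: [0.5777, 0.2235, 0.0975]
tcp_rot: [180.0, -0.0, 37.0]
wrist_force: [0.1, 1.1, 2.4]
opening: 0.0241
```

Emit:
drive_tool(plan=[[0,[0,0,0.02],0],[0,[0,0,0.035],0],[0,[0,0,0.035],0],[0,[-0.015,-0.006,0],-0.7],[0,[-0.03,-0.012,0],-1],[0,[-0.028,-0.012,0],-1],[0,[-0.015,-0.0063,0],0],[0,[0,0,0],0],[0,[0,0,0],0],[0,[0,0,0],0]])

```text
time: 4.7
ee_pos: [0.49, 0.1874, 0.187]
tcp_rot: [-180.0, 0.0, 34.3]
wrist_force: [-0.3, -1.1, -0.5]
opening: 0.0245
```

```bash
python3 - <<'E'
from h import *
im,d=shot('side','side2');im2,d2=shot('top','top2')
print(monitor.get_obs()['ee_pos'],monitor.get_obs()['tcp_rot'])
c=np.hstack([cv2.resize(cv2.imread(f'pics/{n}.png')[b],(400,400),interpolation=cv2.INTER_CUBIC) for n,b in(('top2',np.s_[150:290,190:330]),('side2',np.s_[120:230,230:340]))])
cv2.imwrite('pics/c3.png',c)
E
```

```text
[0.48989249 0.18729085 0.18692782] [-1.79992554e+02  3.25957029e-02  3.42941508e+01]
```

View pics/c3.png

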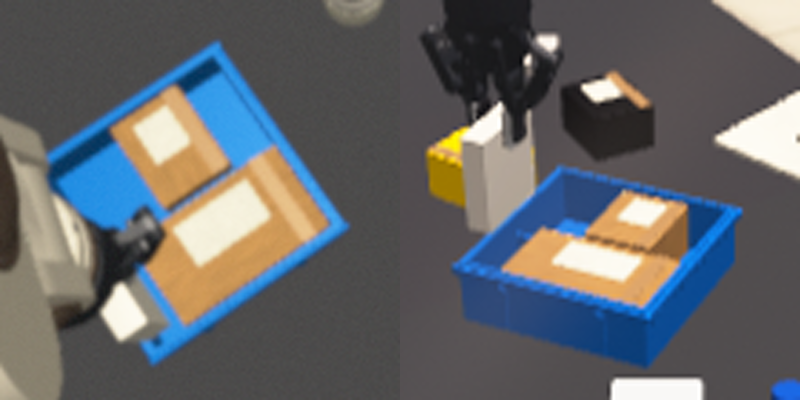

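The block hangs upright above the gap. I'll lower it in steps while watching the force.

Emit:
drive_tool(plan=[[0,[0,0,-0.025],0],[0,[0,0,-0.015],0],[0,[0,0,-0.008],0],[0,[0,0,-0.008],0],[0,[0,0,0],0]])

```text
time: 5.42
ee_pos: [0.4895, 0.1871, 0.131]
tcp_rot: [-180.0, 0.0, 34.3]
wrist_force: [-0.7, 0.1, 0.1]
opening: 0.0242
```

Emit:
drive_tool(plan=[[0,[0,0,-0.01],0],[0,[0,0,-0.01],0],[0,[0,0,-0.008],0],[0,[0,0,-0.006],0],[0,[0,0,0],0]])

```text
time: 6.05
ee_pos: [0.4896, 0.1872, 0.0973]
tcp_rot: [180.0, -0.0, 34.3]
wrist_force: [0.0, 0.1, -0.9]
opening: 0.0243
```

Emit:
drive_tool(plan=[[1,[0,0,0],0],[1,[0,0,0],0],[1,[0,0,0.01],0],[1,[0,0,0.06],0],[1,[0,0,0.06],0],[1,[0.03,-0.05,0],1.2],[1,[0.03,-0.055,0],1.2],[1,[0.03,-0.055,0],1.2],[1,[0.03,-0.055,0],1.2],[1,[0.02,-0.06,0],1.2]])

```text
time: 7.3
ee_pos: [0.63, -0.0886, 0.2277]
tcp_rot: [180.0, -0.0, 40.4]
wrist_force: [0.5, 0.3, 1.1]
opening: 0.0854
```

```bash
python3 - <<'E'
from h import *
im,d=shot('top','top3')
print(monitor.get_obs()['ee_pos'],monitor.get_obs()['tcp_rot'])
rects('top',im,d,.088,.115)
c=cv2.resize(cv2.imread('pics/top3.png')[140:290,180:400],None,fx=3,fy=3,interpolation=cv2.INTER_CUBIC)
cv2.imwrite('pics/c4.png',c)
E
```

```text
[ 0.63098281 -0.09516233  0.22657512] [1.79877593e+02 8.05548083e-02 4.01614433e+01]
[478.  64.] 127 z 0.0942 c [ 959.4 -423.5] wh [32.1 30.5] ang 36.4 col [154. 150. 138.]
[496.  68.] 128 z 0.094 c [ 949.9 -471.6] wh [32.8 31.8] ang 4.2 col [151. 147. 136.]
[515.  71.] 132 z 0.0943 c [ 940.9 -518.4] wh [29.2 33.8] ang 43.7 col [144. 140. 130.]
[475.  86.] 126 z 0.0941 c [ 900.8 -411.8] wh [29.1 32.2] ang 43.4 col [159. 155. 144.]
[494.  89.] 133 z 0.0942 c [ 891.1 -458.8] wh [28.7 33.1] ang 43.7 col [155. 152. 141.]
[512.  92.] 132 z 0.094 c [ 880.6 -505.8] wh [32.7 31.5] ang 67.6 col [147. 144. 134.]
[506. 204.] 948 z 0.0951 c [ 591.9 -460.9] wh [65.6 85.3] ang 47.5 col [ 62. 185.  85.]
[451. 207.] 951 z 0.0953 c [ 586.2 -326.2] wh [84.7 65.5] ang 79.8 col [248. 246. 236.]
[236. 251.] 423 z 0.1002 c [488.2 187.3] wh [83.9 25.4] ang 34.4 col [238. 235. 222.]
[446. 269.] 736 z 0.0953 c [ 441.  -300.6] wh [50.9 84.5] ang 16.2 col [248. 246. 235.]
```

View pics/c4.png

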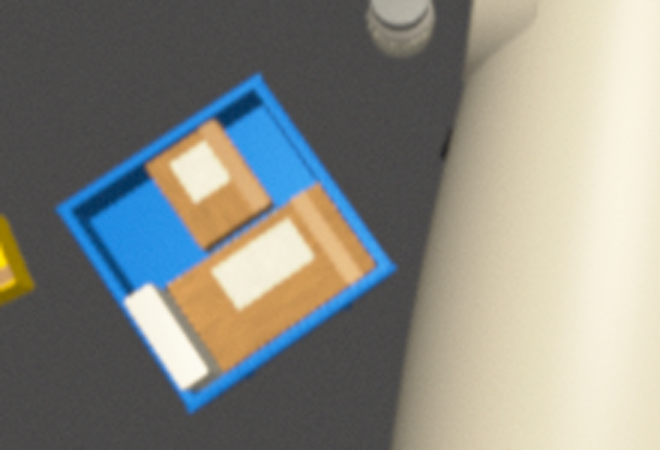

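Thin block is seated: its top is at z 0.100 and its yaw 34.4°, at (160,338) in the crop. Mid block next.

Emit:
drive_tool(plan=[[1,[0.003,-0.027,0],0],[1,[0.003,-0.025,0],0],[1,[0,0,-0.03],0],[1,[0,0,-0.03],0],[1,[0,0,0],0],[1,[0,0,0],0]])

```text
time: 8.1
ee_pos: [0.6354, -0.1388, 0.1689]
tcp_rot: [179.9, -0.0, 40.3]
wrist_force: [-0.2, 0.5, 0.5]
opening: 0.0854
```

Emit:
drive_tool(plan=[[1,[0.0006,-0.0034,-0.03],0],[1,[0,0,-0.03],0],[1,[0,0,-0.0175],0],[1,[0,0,0],0],[1,[0,0,0],0],[0,[0,0,0],0],[0,[0,0,0],0],[0,[0,0,0],0],[0,[0,0,0],0],[0,[0,0,0],0]])

```text
time: 9.35
ee_pos: [0.636, -0.1423, 0.0904]
tcp_rot: [179.9, -0.0, 40.3]
wrist_force: [0.3, -1.0, 3.9]
opening: 0.0364
```

Emit:
drive_tool(plan=[[0,[0,0,0.03],0],[0,[0,0,0.05],0],[0,[0,0.02,0.02],0],[0,[0.0024,0.05,0],-2],[0,[0.003,0.06,0],-2],[0,[0.003,0.06,0],-2],[0,[0.003,0.05,0],0],[0,[0,0.0219,0],0],[0,[0,0,0],0],[0,[0,0,0],0]])

```text
time: 10.6
ee_pos: [0.647, 0.1189, 0.1895]
tcp_rot: [180.0, 0.0, 34.3]
wrist_force: [1.1, 0.3, -0.7]
opening: 0.0362
```

```bash
python3 - <<'E'
from h import *
im,d=shot('side','side4')
print(monitor.get_obs()['ee_pos'],monitor.get_obs()['tcp_rot'])
cv2.imwrite('pics/c5.png',cv2.resize(cv2.imread('pics/side4.png')[100:250,230:430],None,fx=3.5,fy=3.5,interpolation=cv2.INTER_CUBIC))
E
```

```text
[0.64708335 0.11855331 0.18962159] [1.79997207e+02 2.71426580e-02 3.42190591e+01]
```

View pics/c5.png

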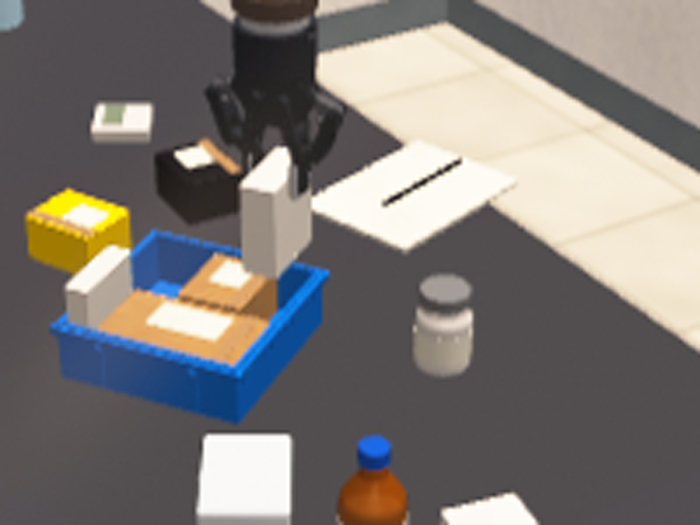

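The mid block hangs upright above the -y gap of the short carton, at (275,210) in the crop.

Emit:
drive_tool(plan=[[0,[0.0003,0.001,-0.015],0],[0,[0,0,-0.015],0],[0,[0,0,-0.008],0],[0,[0,0,-0.008],0],[0,[0,0,-0.008],0],[0,[0,0,0],0]])

```text
time: 11.4
ee_pos: [0.6472, 0.1207, 0.1351]
tcp_rot: [-180.0, 0.0, 34.3]
wrist_force: [-0.4, 0.3, -0.5]
opening: 0.0362
```

Emit:
drive_tool(plan=[[0,[0,-0.0008,-0.01],0],[0,[0,0,-0.01],0],[0,[0,0,-0.01],0],[0,[0,0,-0.0065],0],[0,[0,0,-0.003],0],[0,[0,0,0],0]])

```text
time: 12.15
ee_pos: [0.6474, 0.12, 0.0962]
tcp_rot: [-180.0, 0.0, 34.3]
wrist_force: [-0.6, -0.4, -1.1]
opening: 0.0363
```

Emit:
drive_tool(plan=[[0,[0,0,-0.001],0],[1,[0,0,0],0],[1,[0,0,0],0],[1,[0,0,0.01],0],[1,[0,0,0.06],0],[1,[0,0,0.06],0],[1,[-0.006,-0.05,0],10],[1,[-0.008,-0.06,0],10],[1,[-0.008,-0.06,0],10],[1,[-0.008,-0.06,0],10]])

```text
time: 13.4
ee_pos: [0.617, -0.1118, 0.2264]
tcp_rot: [179.9, -0.0, 74.6]
wrist_force: [1.7, -0.4, 0.6]
opening: 0.0854
```

Emit:
drive_tool(plan=[[1,[-0.008,-0.06,0],5.3],[1,[-0.008,-0.06,0],0],[1,[-0.008,-0.05,0],0],[1,[-0.007,-0.046,0],0],[1,[0,0,-0.03],0],[1,[0,0,-0.03],0],[1,[0,0,0],0],[1,[0,0,0],0]])

```text
time: 14.4
ee_pos: [0.5868, -0.3261, 0.1672]
tcp_rot: [179.9, 0.0, 79.6]
wrist_force: [-0.0, 0.2, -0.4]
opening: 0.0858
```

```bash
python3 - <<'E'
from h import *
im,d=shot('top','top5')
print(monitor.get_obs()['ee_pos'],monitor.get_obs()['tcp_rot'])
rects('top',im,d,.088,.115)
rects('top',im,d,.0535,.0592,300)
c=cv2.resize(cv2.imread('pics/top5.png')[140:290,180:480],None,fx=2.6,fy=2.6,interpolation=cv2.INTER_CUBIC)
cv2.imwrite('pics/c6.png',c)
E
```

```text
[ 0.58697168 -0.32613719  0.16742806] [1.79868934e+02 4.56541799e-02 7.96073903e+01]
[441.  58.] 128 z 0.0941 c [ 978.4 -330.4] wh [29.9 32.7] ang 35.8 col [158. 154. 142.]
[460.  61.] 129 z 0.0934 c [ 969.  -376.8] wh [30.4 32.7] ang 18.1 col [155. 150. 139.]
[478.  65.] 132 z 0.0941 c [ 958.8 -422.6] wh [30.8 32.1] ang 17.6 col [154. 149. 138.]
[496.  68.] 129 z 0.0944 c [ 950. -470.] wh [30.7 31.9] ang 32.5 col [154. 149. 138.]
[515.  71.] 130 z 0.0943 c [ 940.3 -517.8] wh [29.1 33.2] ang 43.8 col [147. 143. 132.]
[438.  79.] 126 z 0.0943 c [ 919.6 -317.9] wh [30.3 31.3] ang 15.6 col [164. 160. 149.]
[457.  82.] 127 z 0.0939 c [ 910.5 -365.4] wh [30.7 33.1] ang 24.3 col [164. 160. 149.]
[475.  86.] 128 z 0.094 c [ 900.1 -411.1] wh [29.1 32.3] ang 44.8 col [161. 157. 146.]
[494.  89.] 130 z 0.094 c [ 892.1 -459.8] wh [28.8 33.9] ang 43.6 col [160. 156. 145.]
[512.  93.] 135 z 0.0936 c [ 881.5 -506.1] wh [32.2 32.5] ang 73.7 col [148. 145. 135.]
[266. 184.] 545 z 0.1003 c [647.6 119.3] wh [84.6 36.7] ang 35.2 col [244. 242. 232.]
[447. 206.] 743 z 0.0953 c [ 587.6 -319.6] wh [71.3 65.5] ang 80.2 col [248. 246. 237.]
[495. 210.] 83 z 0.0955 c [ 582.2 -431.8] wh [22.1 30.9] ang 51.7 col [ 63. 170.  81.]
[408. 230.] 220 z 0.0964 c [ 532.9 -222.2] wh [49.5 45.5] ang 22.3 col [117.  69.  30.]
[235. 251.] 420 z 0.1002 c [488.  187.1] wh [83.9 25.2] ang 34.4 col [240. 237. 225.]
[445. 269.] 799 z 0.0954 c [ 440.9 -300. ] wh [51.2 84.4] ang 15.9 col [248. 245. 236.]
[249. 201.] 806 z 0.0573 c [617.8 166.5] wh [91.5 69.7] ang 34.8 col [208. 173. 129.]
[270. 232.] 1781 z 0.0573 c [538.4 111.4] wh [ 88.3 151.2] ang 34.5 col [214. 176. 127.]
```

View pics/c6.png

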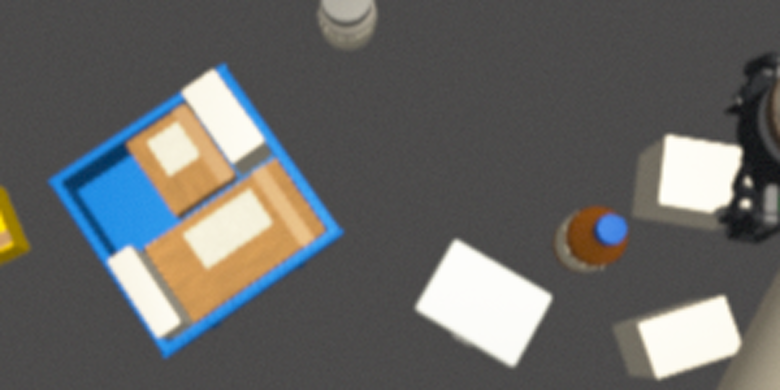

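The mid block is seated too: top z 0.1003, at (222,118) in the crop. The gripper is lined up over the thick block, so I'll go down and grip.

Emit:
drive_tool(plan=[[1,[-0.0007,0,-0.03],0],[1,[0,0,-0.02],0],[1,[0,0,-0.015],0],[1,[0,0,-0.012],0],[1,[0,0,0],0],[0,[0,0,0],0],[0,[0,0,0],0],[0,[0,0,0],0],[0,[0,0,0],0],[0,[0,0,0],0]])

```text
time: 15.7
ee_pos: [0.5862, -0.3263, 0.0894]
tcp_rot: [179.9, 0.0, 79.6]
wrist_force: [0.6, -0.4, 5.8]
opening: 0.0638
```

Emit:
drive_tool(plan=[[0,[0,0,0.03],0],[0,[0,0,0.06],0],[0,[0,0,0.06],0],[0,[0,0.02,0.02],0],[0,[-0.001,0.05,0],-9],[0,[-0.001,0.055,0],-9],[0,[-0.001,0.055,0],-9],[0,[-0.001,0.055,0],-9],[0,[-0.001,0.055,0],-9.3],[0,[-0.001,0.055,0],0]])

```text
time: 16.95
ee_pos: [0.5789, 0.0211, 0.2573]
tcp_rot: [-180.0, 0.1, 34.2]
wrist_force: [0.7, 0.8, -0.2]
opening: 0.064
```

Emit:
drive_tool(plan=[[0,[-0.001,0.055,0],0],[0,[-0.001,0.055,0],0],[0,[-0.001,0.055,0],0],[0,[0,0.03,0],0],[0,[0,0.009,-0.03],0],[0,[0,0,-0.03],0],[0,[0,0,-0.01],0],[0,[0,0,0],0],[0,[0,0,0],0]])

```text
time: 18.08
ee_pos: [0.5771, 0.223, 0.1896]
tcp_rot: [180.0, -0.1, 34.3]
wrist_force: [-0.5, -0.1, -0.7]
opening: 0.0642
```

```bash
python3 - <<'E'
from h import *
im,d=shot('side','side6')
print(monitor.get_obs()['ee_pos'],monitor.get_obs()['tcp_rot'])
cv2.imwrite('pics/c7.png',cv2.resize(cv2.imread('pics/side6.png')[100:250,230:430],None,fx=3.5,fy=3.5,interpolation=cv2.INTER_CUBIC))
E
```

```text
[0.57714346 0.22296704 0.18969012] [ 1.79975411e+02 -1.05667618e-01  3.42769942e+01]
```

View pics/c7.png

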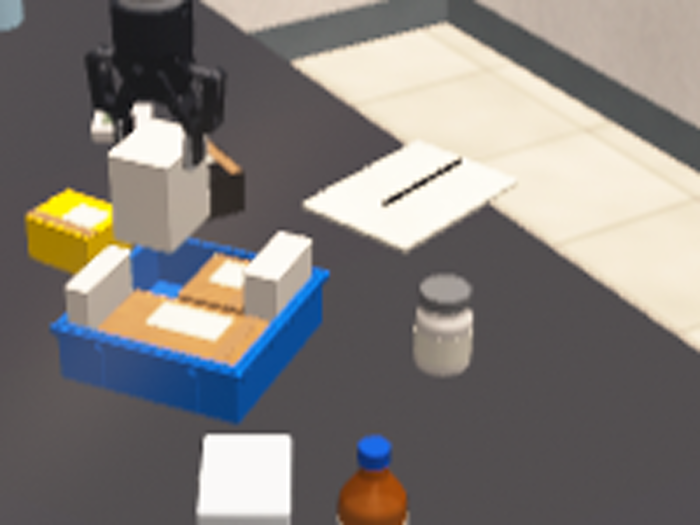

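The thick block is upright over the widest gap, at (160,185) in the crop. Lowering it now.

Emit:
drive_tool(plan=[[0,[0,0,-0.015],0],[0,[0,0,-0.015],0],[0,[0,0,-0.008],0],[0,[0,0,-0.008],0],[0,[0,0,-0.008],0],[0,[0,0,0],0]])

```text
time: 18.88
ee_pos: [0.5764, 0.2229, 0.1336]
tcp_rot: [-180.0, 0.1, 34.3]
wrist_force: [-0.9, 0.6, -0.3]
opening: 0.0641
```

Emit:
drive_tool(plan=[[0,[0.0004,0,-0.01],0],[0,[0,0,-0.01],0],[0,[0,0,-0.01],0],[0,[0,0,-0.006],0],[0,[0,0,-0.003],0],[0,[0,0,0],0]])

```text
time: 19.62
ee_pos: [0.5771, 0.2229, 0.0952]
tcp_rot: [-180.0, 0.0, 34.3]
wrist_force: [0.1, -0.1, -0.4]
opening: 0.0642
```

Emit:
drive_tool(plan=[[0,[0,0,-0.001],0],[1,[0,0,0],0],[1,[0,0,0],0],[1,[0,0,0.01],0],[1,[0,0,0.06],0],[1,[0,0,0.06],0],[1,[-0.015,-0.06,0],0],[1,[-0.015,-0.06,0],0],[1,[-0.015,-0.06,0],0],[1,[-0.015,-0.06,0],0]])

```text
time: 20.88
ee_pos: [0.5164, -0.0187, 0.2253]
tcp_rot: [179.9, -0.1, 34.3]
wrist_force: [1.5, 0.8, 0.3]
opening: 0.0859
```

Emit:
drive_tool(plan=[[1,[-0.015,-0.06,0],0],[1,[-0.015,-0.06,0],0],[1,[-0.01,-0.05,0],0],[1,[0,0,0],0],[1,[0,0,0],0]])

```text
time: 21.5
ee_pos: [0.4771, -0.187, 0.2249]
tcp_rot: [180.0, -0.0, 34.2]
wrist_force: [0.6, 0.9, 0.5]
opening: 0.0854
```

```bash
python3 - <<'E'
from h import *
im,d=shot('top','top7')
shot('side','side7')
print(monitor.get_obs()['ee_pos'])
rects('top',im,d,.088,.115,160)
rects('top',im,d,.0535,.0592,300)
c=np.hstack([cv2.resize(cv2.imread(f'pics/{n}.png')[b],(400,400),interpolation=cv2.INTER_CUBIC) for n,b in(('top7',np.s_[150:290,190:330]),('side7',np.s_[120:260,230:370]))])
cv2.imwrite('pics/c8.png',c)
E
```

```text
[ 0.47739741 -0.18615576  0.22465878]
[266. 184.] 545 z 0.1003 c [647.4 119.2] wh [84.5 36.8] ang 35.2 col [245. 243. 233.]
[221. 214.] 1018 z 0.1003 c [576.1 223.3] wh [84.5 65.2] ang 34.2 col [243. 240. 226.]
[235. 251.] 420 z 0.1002 c [488.6 187.1] wh [84.4 25.4] ang 34.9 col [241. 237. 225.]
[249. 200.] 778 z 0.0573 c [617.  165.9] wh [89.6 69.9] ang 34.0 col [211. 175. 128.]
[270. 232.] 1788 z 0.0572 c [539.  111.7] wh [ 86.6 151.3] ang 34.5 col [215. 177. 128.]
```

View pics/c8.png

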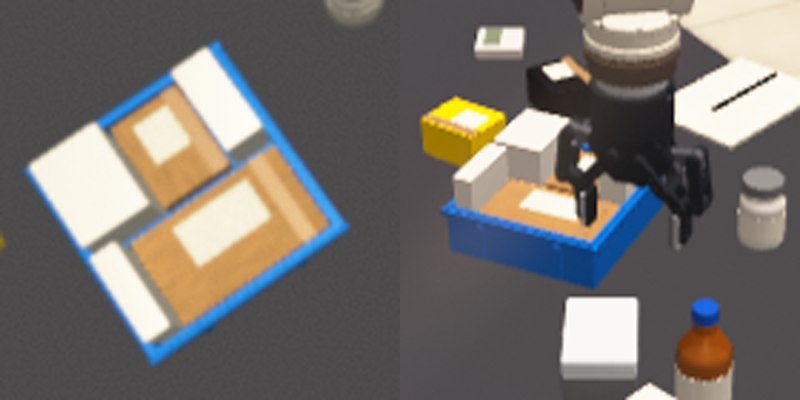

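All three blocks are seated with tops at z about 0.100. Centre distances are 90.7, 55.7 and 70.5 mm, each mid-range. Handing in.

```bash
python3 -c "
from workcell import job
print(job.job_done())"
```

```text
the job is handed in; nothing more can be done
None
```

All three foam blocks now stand in their gaps, down on the tub floor, and the job is handed in after about 21.6 s of the 72 s allowed. I moved the thin block from the widest gap to the long carton's end. The 37 mm and 65 mm blocks then went to the short carton's -y and +y ends.

My last checks, made with the top camera just before handing in:

| Block | Top height | Yaw (tub about 34.3°) | Distance to carton centre | Allowed |
|---|---|---|---|---|
| thin (25 mm) | 100.2 mm | 34.9° | 90.7 mm | 83–96 mm |
| mid (37 mm) | 100.3 mm | 35.2° | 55.7 mm | 49–62 mm |
| thick (65 mm) | 100.3 mm | 34.2° | 70.5 mm | 63–76 mm |

- **Seating:** a block standing on the floor should have its top at 100 mm, so all three are fully down. I felt no jamming force on the way in.
- **Cartons:** both are still in their lanes with their tops at the expected height (about 57 mm).
- **Bystanders:** I never touched the spare block, tip box, bottle, jar or look-alikes. I did not re-measure them in the last picture. In the look before gripping the thick block, the spare and the bottle were unmoved.

No check failed or disagreed, and the hand-in gave no verdict.

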